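# Key fobs back in the display tray, magnets left out

## Robot

A 6-joint arm with a two-finger parallel gripper is mounted at the origin on the work surface. World frame = base frame: x ahead of the robot, y to its left, z up, the work surface at z = 0. Lengths are in mm, angles in rad, forces in N, time in s.
With the tool pointing down it reaches from about 400 to 825 mm from the base axis. Payload 7 kg.
Tool frame: the origin (TCP) lies at the very end of the fingers, on their centre line; the grasp point (between the pads) lies 19 mm behind it; z points along the fingers, y is the direction in which the jaws open and shut (so a half turn about z gives the same grasp; the last joint's range is limited). The gripper opens to 88 mm and grips with 3 to 60 N. Pads are 19 mm wide; open, the fingers measure 130 mm over their backs; the gripper's body (78 mm by 193 mm) begins 47 mm behind the grasp point.
Start: joints at [-0.813, 0.359, 0.012, 0, -1.224, -0.288], TCP at [305.549, -601.86, 226.561] pointing down, gripper open.
Joint ranges: [-3.07, 3.07], [-1.43, 2.12], [-1.02, 1.25], [-3.03, 1.67], [-3.05, -0], [-3.03, 3.03]. Speed limits (rad/s): [2.39, 2.39, 3.01, 3.14, 3.14, 3.14].

## Interface

Orientations are given as a unit quaternion [x, y, z, w].
In Python, from plant import bot gives the robot as it stands. Calls block until the motion is done:
- bot.move_ptp(position, orientation): joint-space move of the TCP to a pose.
- bot.line_to(position, velocity=150, ori=None): straight line of the TCP; ori=None keeps the orientation; velocity is the mean speed in mm/s.
- bot.move_joints(angles): joint-space move.
- bot.move_gripper(opening, force=None): finger opening in mm; force is the grip in N (None keeps the last); returns when the fingers have stopped.
- bot.pause(seconds).
- bot.solve_ik(position, orientation): joint angles nearest the present ones, or None.
- bot.read_state(): the state.
- bot.camera(name): name is "side" or "top"; returns the picture (400x640x3 uint8, red, green, blue); there is no depth.
- bot.get_calibration(name): a dict with "fx", "fy", "cx", "cy" (pixels), "view" (4x4, takes a point from world to camera coordinates). Camera axes: x right, y up, looking along -z (the intrinsics and any distortion apply to the point x, -y, -z); pixel columns grow to the right and rows downward; lengths in mm; the calibration is good to about 2 mm. A picture is of the moment at which its call begins. get_calibration takes no time and is no camera call.
A pose or a line that the arm cannot do raises bot.Unreachable and nothing moves.
- bot.close_job(): hands the job in, once; it reports no verdict.
The state is a dict: "t": time; "joint_pos": joint angles; "qvel": joint speeds; "tau": joint torques, N m; "tcp_pos": TCP position; "eef_rot": TCP orientation; "contact_force": force on the tool from outside, world axes, zero at the start; "moment": the same for the moment, N m; "width": finger opening in mm.
Only numpy, scipy, OpenCV 4.12 (cv2) and the standard library are available. Lean on these libraries where they do the work, as an engineer would, in place of code of your own. Each camera call takes 0.05 s, during which the arm holds its last target. There are 200 camera calls.

## Task

On the souvenir shop counter, three wooden key fobs (the ones with a metal ring) lie mixed with three fridge magnets of the same shapes that have no ring. Put each key fob into the display tray, lying flat, right way up and fully down in the recess of its own shape, with its ring pointing to one of the short ends of its white block (either end will do), not across to the next block. Leave the magnets where they lie.

Things in the scene. Friction and masses are not known exactly. Their poses are not given: they have to be found in the camera images.
- surf_key: loose surfboard key fob: chunky light wood, long with rounded ends, 78 x 28 mm, 18 mm thick, about 35 g, lying flat, with a rigidly fixed steel key ring (27 mm across, 3.5 mm wire, lying level 13 mm above the underside) sticking out of one end to 68 mm from the origin. Origin: centre of the wood's underside; z up, x points to the ring; grip the wood across y.
- surf_magnet: loose surfboard fridge magnet: the same wood, shape and thickness (long with rounded ends, 78 x 28 mm, 18 mm) but with no ring. Origin: centre of its underside, z up. It does not belong in the tray.
- surf_block: fixed white block, 110 (x) x 78 (y) x 12 mm, in the dark wood tray; a long slot 94 x 44 mm (long way along x) in its top, black-floored, 7 mm deep: the surfboard fob's place. Origin: centre of its underside, 3 mm above the table; z up; recess floor at z = 5 mm, top at 12 mm. The 3 blocks lie side by side along y, 80 mm apart, in any order. The tray's rim is lower: a ring may stick out over it.
- round_key: loose sand-dollar key fob: chunky light wood, round, 46 mm across, 18 mm thick, about 35 g, lying flat, with a rigidly fixed steel key ring (27 mm across, 3.5 mm wire, lying level 13 mm above the underside) sticking out of one end to 52 mm from the origin. Origin: centre of the wood's underside; z up, x points to the ring; grip the wood across y.
- round_magnet: loose sand-dollar fridge magnet: the same wood, shape and thickness (round, 46 mm across, 18 mm) but with no ring. Origin: centre of its underside, z up. It does not belong in the tray.
- round_block: fixed white block, 110 (x) x 78 (y) x 12 mm, in the dark wood tray; a round hole 62 mm across in its top, black-floored, 7 mm deep: the sand-dollar fob's place. Origin: centre of its underside, 3 mm above the table; z up; recess floor at z = 5 mm, top at 12 mm. The 3 blocks lie side by side along y, 80 mm apart, in any order. The tray's rim is lower: a ring may stick out over it.
- hut_key: loose beach-hut key fob: chunky light wood, square, 40 x 40 mm, 18 mm thick, about 35 g, lying flat, with a rigidly fixed steel key ring (27 mm across, 3.5 mm wire, lying level 13 mm above the underside) sticking out of one end to 49 mm from the origin. Origin: centre of the wood's underside; z up, x points to the ring; grip the wood across y.
- hut_magnet: loose beach-hut fridge magnet: the same wood, shape and thickness (square, 40 x 40 mm, 18 mm) but with no ring. Origin: centre of its underside, z up. It does not belong in the tray.
- hut_block: fixed white block, 110 (x) x 78 (y) x 12 mm, in the dark wood tray; a square hole 56 x 56 mm in its top, black-floored, 7 mm deep: the beach-hut fob's place. Origin: centre of its underside, 3 mm above the table; z up; recess floor at z = 5 mm, top at 12 mm. The 3 blocks lie side by side along y, 80 mm apart, in any order. The tray's rim is lower: a ring may stick out over it.
Mind the look-alikes: they are no part of the job. Leave any blue look-alike of the surf_key alone.

How it is judged:
By the outcome, as a careful person would: the job done as asked, in the order asked, and still so for the second after the job is handed in, with the robot touching nothing.
It also fails if it takes over 83 s, if anything falls off the work surface, if the arm or the gripper's body presses on something with over 40 N, if the wrist force passes 120 N, or if a joint passes its speed limit or range.

## Working session

There is one attempt and no reset: what is moved stays moved. The work goes in short steps, each a Python script; the robot and the scene stay as the last script left them, time stands still between calls to the robot, and variables do not carry over. Pictures are saved under pics/ and viewed, about 12 in all and at most 16, crops included, and the job is handed in when it is done.

```bash
mkdir -p pics; python3 - <<'E'
from plant import bot
import cv2
for n in ("top","side"):
    im=bot.camera(n); cv2.imwrite(f"pics/{n}0.png",im[:,:,::-1]); c=bot.get_calibration(n); print(n,c)
print(bot.read_state())
E
```

```text
top {'fx': 363.9273392467868, 'fy': 363.9273392467868, 'cx': 317.9778809802939, 'cy': 195.5249276183951, 'view': array([[ 4.71539796e-03, -9.99845650e-01, -1.69245764e-02,
         1.76007956e+01],
       [ 9.94638077e-01,  2.94098567e-03,  1.03375269e-01,
        -4.81213746e+02],
       [-1.03309538e-01, -1.73212836e-02,  9.94498423e-01,
        -9.54146425e+02],
       [ 0.00000000e+00,  0.00000000e+00,  0.00000000e+00,
         1.00000000e+00]])}
side {'fx': 366.27023874942154, 'fy': 366.27023874942154, 'cx': 325.47952078128054, 'cy': 198.50107856514626, 'view': array([[-9.89346083e-01, -1.45256818e-01,  9.73571341e-03,
         4.83998651e+02],
       [ 1.10919264e-01, -7.08779858e-01,  6.96654885e-01,
        -8.59035870e+01],
       [-9.42933944e-02,  6.90312661e-01,  7.17340356e-01,
        -8.18767632e+02],
       [ 0.00000000e+00,  0.00000000e+00,  0.00000000e+00,
         1.00000000e+00]])}
{'t': 0.1, 'joint_pos': array([-8.12856298e-01,  3.59356439e-01,  1.11531922e-02, -3.04233346e-04,
       -1.22413194e+00, -2.88095406e-01]), 'qvel': array([-0.00112384, -0.00108792,  0.00178077,  0.00180377, -0.00194136,
       -0.00218364]), 'tau': array([-1.57910941e-03, -5.84163451e+01,  2.93751562e+01,  7.01555997e+00,
        1.01693204e-02, -5.47569960e-05]), 'tcp_pos': array([ 305.3710963 , -601.47300316,  225.69172079]), 'eef_rot': array([-2.32716989e-01,  9.72544184e-01,  7.38012875e-04, -2.60421625e-04]), 'contact_force': array([0.23039086, 0.73780927, 0.04295469]), 'moment': array([0.00446967, 0.0036046 , 0.05166387]), 'width': 87.72805333605551}
```

View pics/top0.png

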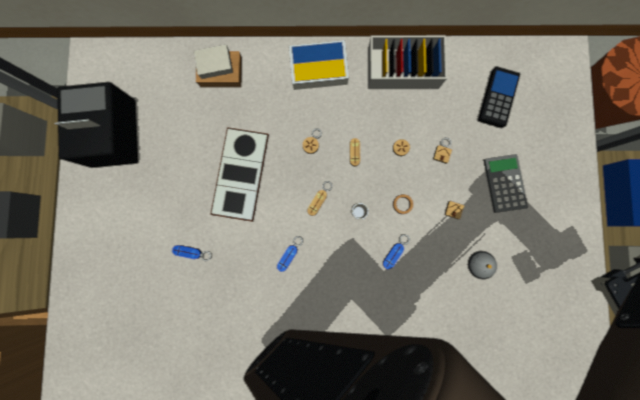

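View pics/side0.png

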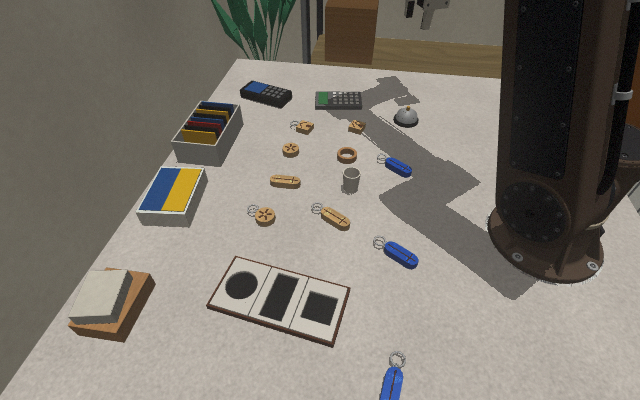

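Top view: round key at (311,145), surf key at (318,202), hut key at (442,154), and the tray on the left with round, surf and hut recesses from top to bottom. I'll enlarge these areas next.

```bash
python3 - <<'E'
import cv2, numpy as np
im=cv2.imread("pics/top0.png")
def crop(x,y,w,h,s):
    c=cv2.resize(im[y:y+h,x:x+w],None,fx=s,fy=s,interpolation=cv2.INTER_CUBIC)
    for k in range(0,w,10): cv2.line(c,(k*s,0),(k*s,6 if (x+k)%50 else 16),(0,0,255),1)
    for k in range(0,h,10): cv2.line(c,(0,k*s),(6 if (y+k)%50 else 16,k*s),(0,0,255),1)
    return c
cv2.imwrite("pics/c1.png",crop(205,122,75,100,6))
a=crop(290,120,50,50,8);b=crop(295,172,50,50,8);
cv2.imwrite("pics/c2.png",np.hstack([a,b]))
cv2.imwrite("pics/c3.png",crop(425,130,50,50,10))
E
```

```text
(no output)
```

View pics/c1.png

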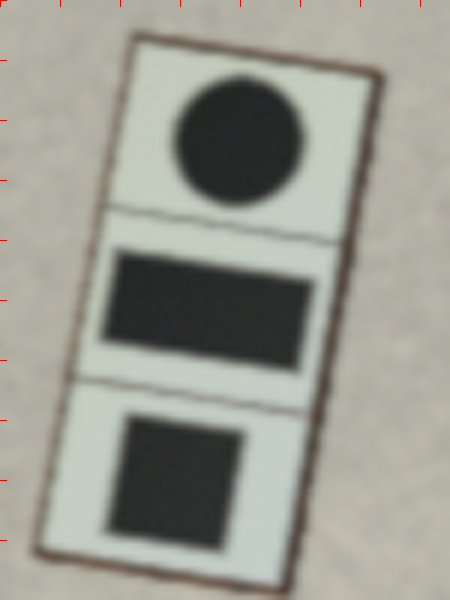

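View pics/c2.png

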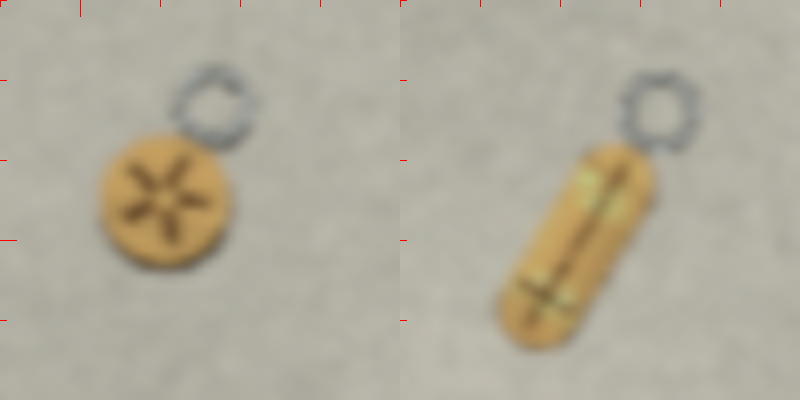

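View pics/c3.png

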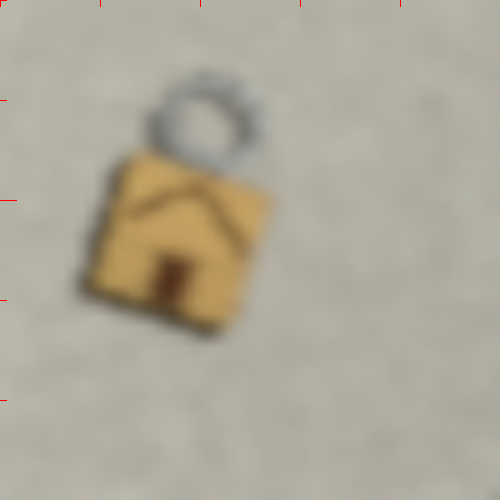

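c1 shows the recess centres at crop (239,141), (208,310) and (175,482). c2 and c3 show the three fobs and their rings clearly. The 21 mm fingers don't fit inside the recesses, so I'll grip only the upper half of the wood, with the fingertips 9 mm above the underside.

```bash
cat > h.py <<'E'
from plant import bot
import numpy as np, cv2
from scipy.spatial.transform import Rotation as R
def px2w(u,v,z,cam="top"):
    c=bot.get_calibration(cam); V=np.array(c["view"]); 
    d=V[:3,:3].T@np.array([(u-c["cx"])/c["fx"],-(v-c["cy"])/c["fy"],-1])
    o=-V[:3,:3].T@V[:3,3]; return (o+d*(z-o[2])/d[2])
def P(u,v,x0,y0,s,z): return px2w(x0+(u+.5)/s-.5,y0+(v+.5)/s-.5,z)
rec={k:P(*uv,205,122,6,11)[:2] for k,uv in dict(round=(239,141),surf=(208,310.5),hut=(175.5,482)).items()}
a=P(100,295.5,205,122,6,11);b=P(307,325.5,205,122,6,11)
n=(rec["hut"]-rec["round"]); n/=np.linalg.norm(n)
byaw=np.arctan2(n[0],-n[1])  # perpendicular to the row
fob={}
for k,(c,r,x0,y0,s) in dict(round=((166,200),(213,108),290,120,8),surf=((177,247),(260,112),295,172,8),hut=((180,239),(205,122),425,130,10)).items():
    C=P(*c,x0,y0,s,18)[:2]; Q=P(*r,x0,y0,s,13)[:2]; d=Q-C
    fob[k]=(C,np.arctan2(d[1],d[0]),np.linalg.norm(d))
def quat(yaw):
    c,s=np.cos(yaw),np.sin(yaw)
    return R.from_matrix(np.array([[c,s,0],[s,-c,0],[0,0,-1]]).T.T).as_quat()
E
python3 - <<'E'
from h import *
print(rec, "byaw",byaw, "axis check",np.arctan2(*(b-a)[[1,0]]), np.linalg.norm(rec["hut"]-rec["round"]))
for k,(C,y,d) in fob.items():
    print(k,C,y,d)
    for f in (0,np.pi):
        for nm,p,yy in (("pick",C,y),("place",rec[k],byaw)):
            q=bot.solve_ik([*p,9],quat(yy+f)); print(" ",nm,f>0,None if q is None else np.round(q,2))
E
```

```text
{'round': array([622.94713748, 224.8343411 ]), 'surf': array([543.4825596 , 237.09115329]), 'hut': array([464.34741556, 249.81609841])} byaw -1.7270272028953837 axis check -1.7134006561453756 160.55516183350252
round [622.78762181  41.32957531] -0.4393796802973482 37.33747484961138
  pick False [ 0.38  0.49 -0.34  0.   -0.74  0.75]
  place False [ 0.64  0.54 -0.25  0.   -0.78 -0.8 ]
  pick True [ 0.38  0.49 -0.34 -0.   -0.74 -2.39]
  place True [ 0.64  0.54 -0.25  0.   -0.78  2.35]
surf [463.0687286   22.97394363] -0.5395561135828275 54.496566111447805
  pick False [ 0.48  0.29 -0.71  0.   -0.58  0.56]
  place False [ 0.74  0.45 -0.42  0.   -0.7  -0.9 ]
  pick True [ 0.48  0.29 -0.71 -0.   -0.58 -2.59]
  place True [ 0.74  0.45 -0.42  0.   -0.7   2.24]
hut [ 598.24885994 -319.66890096] -0.2728504148372624 35.163105759628486
  pick False [-0.2   0.56 -0.21  0.   -0.8   1.5 ]
  place False [ 0.87  0.37 -0.57  0.   -0.64 -1.02]
  pick True [-0.2   0.56 -0.21  0.   -0.8  -1.64]
  place True [ 0.87  0.37 -0.57  0.   -0.64  2.12]
```

```bash
cat >> h.py <<'E'
W=dict(round=46,surf=28,hut=40)
def st(m):
    s=bot.read_state(); print(m,"t%.1f"%s["t"],np.round(s["tcp_pos"],1),"F",np.round(s["contact_force"],1),"w%.1f"%s["width"])
    return s
def shot(cam,name,x=0,y=0,w=640,h=400,s=1):
    im=bot.camera(cam)[y:y+h,x:x+w,::-1]; cv2.imwrite(f"pics/{name}.png",cv2.resize(im,None,fx=s,fy=s,interpolation=cv2.INTER_CUBIC))
def pick(k):
    C,y,_=fob[k]; q=quat(y)
    bot.move_gripper(min(W[k]+28,86),20)
    bot.move_ptp([*C,90],q); bot.line_to([*C,12],120); s=st("low")
    bot.line_to([*C,12-(s["tcp_pos"][2]-9)],20); st("at grasp")
    bot.move_gripper(W[k]-8,20); st("gripped")
    bot.line_to([*C,100],150); st("lifted")
E
python3 - <<'E'
from h import *
pick("surf")
bot.move_ptp([*rec["surf"],80],quat(byaw)); st("over")
shot("side","s1",180,180,250,190,3)
E
```

```text
low t4.0 [463.4  23.   12.3] F [-0.4  0.1 -0. ] w56.2
at grasp t4.3 [463.2  23.1   9. ] F [0.7 0.  0.6] w55.9
gripped t4.9 [463.1  23.    8.7] F [-0.1  0.4  0.5] w27.4
lifted t5.6 [462.5  22.8  99.3] F [ 0.4  0.2 -0.9] w27.6
over t7.0 [543.  236.5  79.3] F [ 0.4  0.4 -0.5] w27.7
```

View pics/s1.png

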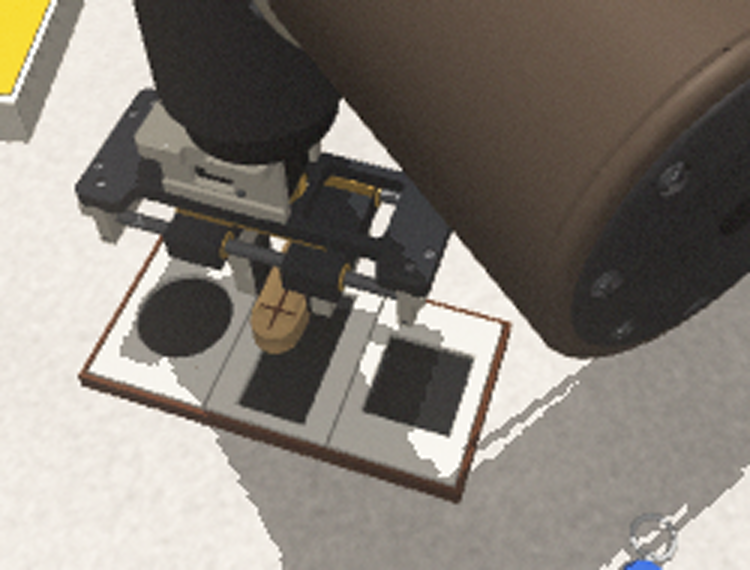

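The surf fob is held level and lined up over its slot, with its near end at crop (278,330). I'll lower it, release it, and do the other two.

```bash
cat >> h.py <<'E'
def place(k,gz=8.8,yaw=None):
    p=rec[k]; q=quat(byaw if yaw is None else yaw)
    bot.move_ptp([*p,80],q); bot.line_to([*p,24],120); s=st("near")
    bot.line_to([*p,24-(s["tcp_pos"][2]-(gz+8.4))],20); st("down")
    bot.move_gripper(W[k]+12,20); st("open")
    bot.line_to([*p,100],150)
E
python3 - <<'E'
from h import *
place("surf")
pick("round"); place("round")
pick("hut"); shot("top","t2",190,100,160,120,5)
E
```

```text
near t7.9 [543.8 237.2  24.3] F [-0.2  0.4  0.2] w27.9
down t8.4 [543.5 237.1  17. ] F [-0.2 -0.5 -0.1] w27.6
open t8.9 [543.5 237.1  16.9] F [-0.1  0.3  0.3] w39.9
low t12.6 [623.3  41.6  12.5] F [1.  1.  0.4] w73.8
at grasp t12.9 [622.9  41.4   8.8] F [-0.1 -0.  -0.6] w74.3
gripped t13.5 [622.8  41.3   8.5] F [0.5 0.1 0.8] w45.4
lifted t14.3 [622.1  41.2  99.2] F [-0.3  1.   0.4] w45.5
near t16.3 [623.4 224.7  24.3] F [ 0.7 -0.1 -0.5] w45.1
down t16.8 [622.9 224.8  16.9] F [-0.2  0.  -0.1] w44.9
open t17.3 [623.  224.8  16.9] F [ 0.1 -0.2  0. ] w58.3
low t21.2 [ 598.9 -319.7   12.6] F [ 0.3 -0.1  1.1] w67.8
at grasp t21.6 [ 598.3 -319.7    8.8] F [ 0.8  0.8 -0.1] w67.9
gripped t22.1 [ 598.3 -319.7    8.5] F [-0.1 -0.  -0.1] w39.9
lifted t22.9 [ 597.6 -319.4   99.1] F [ 0.7  1.3 -0.4] w40.1
```

View pics/t2.png

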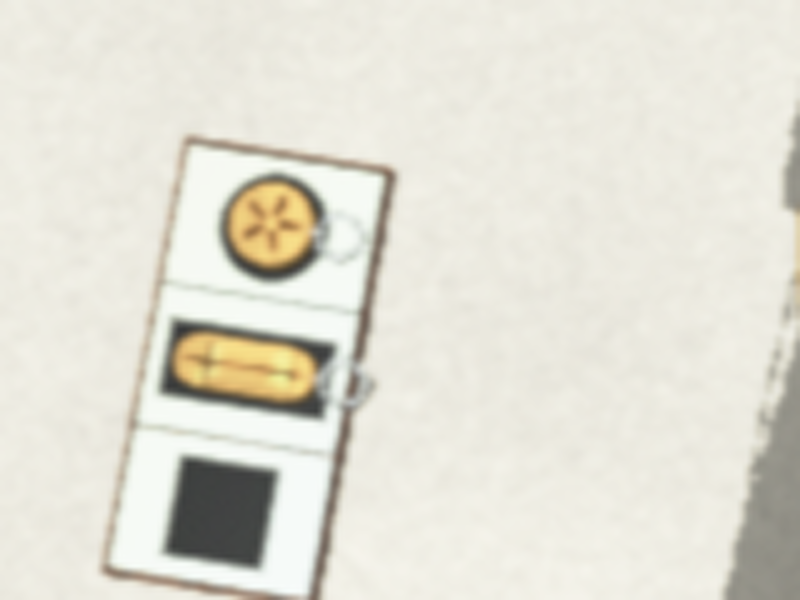

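The round fob (crop 270,227) and surf fob (245,368) sit in their recesses, both rings pointing to the right-hand short end. Now the hut fob.

```bash
python3 - <<'E'
from h import *
place("hut")
bot.move_joints([-0.813,0.359,0.012,0,-1.224,-0.288]); st("parked")
shot("top","t3",190,100,160,120,5); shot("side","s3",190,160,180,195,3); shot("top","t3f")
E
```

```text
near t25.7 [464.7 249.8  24.2] F [ 0.5  0.2 -0.2] w39.8
down t26.2 [464.3 249.8  17. ] F [ 0.6 -0.4 -0.1] w40.0
open t26.7 [464.4 249.8  17. ] F [-0.5  0.5  0.2] w52.2
parked t30.5 [ 306.3 -601.5  226.3] F [ 0.8  0.1 -0.4] w52.3
```

View pics/t3.png

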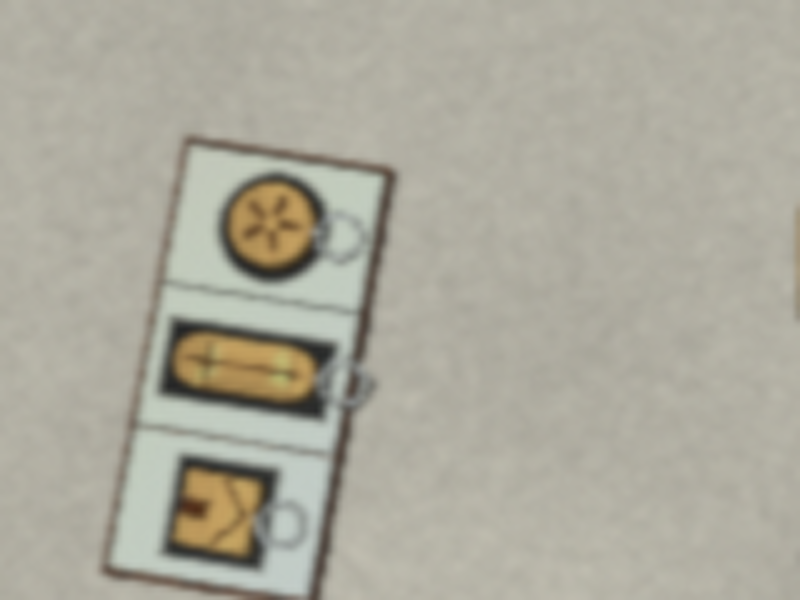

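View pics/s3.png

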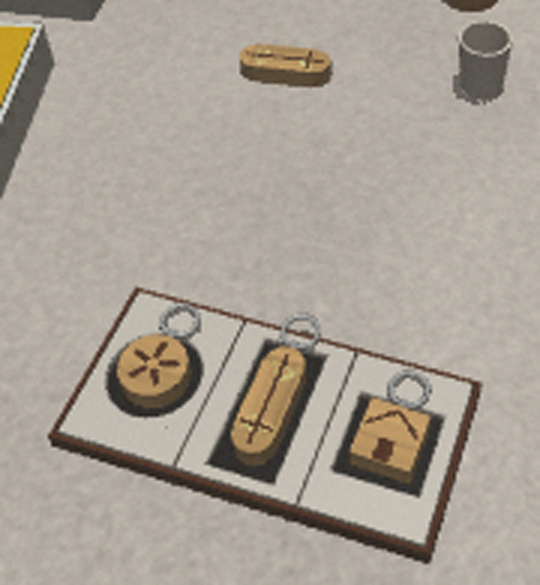

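View pics/t3f.png

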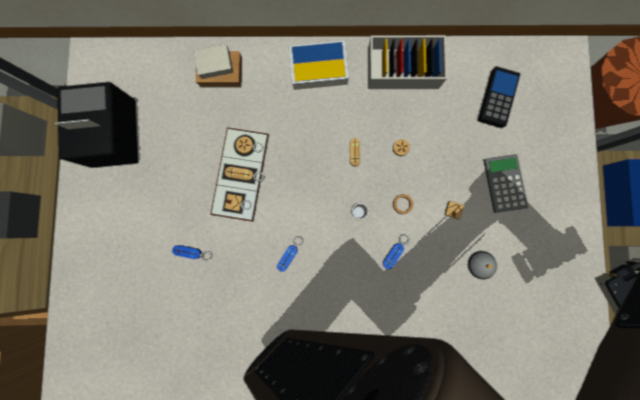

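Both close views show all three fobs flat in their recesses, with black floor visible around them and rings pointing to the same short end. In the full top view, the magnets at (355,152), (401,147) and (454,210) and the blue look-alikes haven't moved.

```bash
python3 -c "
from plant import bot
bot.close_job()"
```

```text
the job is handed in; nothing more can be done
```

All three key fobs are in the tray, each in the recess of its own shape, and the job is handed in. The arm was parked clear at about 31 s of the 83 s allowed.

- **Placing:** I took the positions from one top picture and gripped only the upper half of the wood, because the fingers are too wide to enter the recesses. I placed the surfboard fob first, then the sand-dollar, then the beach hut.
- **Final check:** in the last top and side pictures each fob lies flat and right way up, with black recess floor visible around it. All rings point to the same short end of the blocks. The magnets and blue look-alikes are where they were.
- **Forces:** the wrist force readings I took stayed within about 1.5 N. None of my checks failed or disagreed.

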